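# Gauge a switchgear contact jaw with a test blade

## Task

Take the flat test blade out of its storage block and slide it straight down between the two copper plates of the contact jaw until the plates pinch it and their top edges are level with the dark band on the blade; do not push it down onto the bottom of the jaw. Keep hold of the handle and finish like that, with the blade upright, still and held in the jaw at that depth. Leave the round pin gauge, the wrench and the box of bolts where they are.

Things in the scene. Friction and masses are not known exactly. Their poses are not given: they have to be found in the camera images.
- gauge: Flat test blade, about 120 g, upright in its block. Origin: middle of its lower tip; z up along it, x across its width, y through its thickness. Steel blade 20 (x) x 6 mm (y) from z = 8 to 70 mm, below that a nose 12 x 3 mm; dark band around it from z = 24 to 40 mm. Black handle 34 (x) x 18 (y) mm from z = 70 to 120 mm, gripped across the 18 mm.
- block_a: Aluminium storage block of the flat blade, fixed, 70 (x) x 60 (y) x 80 mm high, origin mid-underside. A slot 25 x 11 mm (long in x) goes straight down through it; the blade stands in it, handle's underside on the block's top. The two blocks may swap places.
- pin_gauge: Bystander: round pin gauge in the other storage block, steel pin 10 mm in diameter, black round handle 26 mm in diameter and 50 mm high whose top is 130 mm above the bench. Origin at the pin's lower tip. Leave it alone.
- block_b: Aluminium storage block of the round pin gauge, fixed, 70 x 60 x 80 mm high, round hole; origin in the middle of its underside.
- unit: Fixed contact assembly, 118 mm high; origin mid-underside. Steel foot 120 (x) x 100 (y) x 8 mm, brown ribbed insulator, on top the jaw: two upright copper plates 40 mm wide (x) and 60 mm high above the jaw's floor, rigid one at -y, sprung one at +y. The jaw floats in y by up to 6 mm either way on a soft 300 N/m spring, so it centres itself on the blade.
- mouth (a point): On the jaw, level with the plates' top edges (118 mm above the bench), mid-width, where a blade lying against the rigid plate is centred. z up, x along the plates, y across the gap; moves with the floating jaw. At rest the gap is 2 mm, but over the top 12 mm the plates flare to a mouth 18 mm wide, from 11 mm on the -y side of this point to 7 mm on its +y side.
- plate (a joint): How far the sprung plate has been pushed away in +y from its rest, m: 0 at rest (gap 2 mm), 0.004 with the 6 mm blade fully between the plates, at most 0.012. Its spring pinches with 3 N at first and 7 N at 0.004.
- wrench: Bystander: steel open-ended wrench 180 mm long, lying on the bench. Leave it alone.
- bolt_box: Bystander: open sheet-steel box 120 (x) x 90 (y) x 50 mm with bolts. Leave it alone.
Mind the look-alikes: they are no part of the job. What is shaped like the gauge but blue is not meant.

How it is judged:
By the outcome, as a careful person would: the job done as asked, in the order asked, and still so for the second after the job is handed in, while the arm keeps its last pose, push and grip.
It also fails if it takes over 40 s, if anything falls off the work surface, if the arm or the gripper's body presses on something with over 40 N, if the wrist force passes 120 N, or if a joint passes its speed limit or range.

## Robot

A 6-joint arm with a two-finger parallel gripper is mounted at the origin on the work surface. World frame = base frame: x ahead of the robot, y to its left, z up, the work surface at z = 0. Lengths are in m, angles in rad, forces in N, time in s.
With the tool pointing down it reaches from about 0.25 to 0.725 m from the base axis. Payload 4 kg.
Tool frame: the origin (TCP) lies between the finger pads; the fingertips stand 17 mm ahead of it and the grasp point (between the pads) lies 2 mm behind it; z points along the fingers, x is the direction in which the jaws open and shut, and the axes are right-handed (so a half turn about z gives the same grasp; the last joint's range is limited). The gripper opens to 85 mm and grips with 20 to 120 N. Pads are 22 mm wide; open, the fingers measure 114 mm over their backs; the gripper's body (76 mm by 85 mm) begins 54 mm behind the grasp point. The pads swing forward as they close: fully open they stand 13 mm farther back than shut.
Start: joints at [-1.226, 0.241, 0.005, 1.335, 0, 1.571], TCP at [0.169, -0.471, 0.248] pointing down, gripper open.
Joint ranges: [-2.72, 2.72], [-1.05, 1.87], [-1.09, 1.28], [-1.99, 2.15], [-1.42, 1.44], [-3.14, 3.14]. Speed limits (rad/s): [2.79, 2.79, 3.14, 3.14, 3.14, 3.14].

## Interface

Orientations are given as a unit quaternion [x, y, z, w].
In Python, from workcell import telemetry, cams, workorder gives the robot as it stands. The module is installed in compiled form; this text tells all that it offers.
- The arm moves only by the tool apply_moves, never from a script. Its argument "moves" is a list that holds one entry, the list of rows, each a list of 4 numbers: the shift along the tool's x, y, z in mm, then the turn about the tool's z in degrees. A call has exactly 10 rows; each row shifts and turns the pose as measured when the row begins, along the tool's axes as they then stand; what a row does not reach is not made up. A row lasts 1/10 s, in which the tool goes at most 50 mm and 8.59 degrees, less where a joint would pass 70% of its speed; a pose out of reach is approached as far as the arm can. A call with a gripper value outside its range is refused whole. "hand" is the gripper's target within -1 to 1 (fully open at 1, half-way at 0, shut at -1), set as the call begins (left out, the last holds). The fingers move at their own pace and stop on an object; the grip force is fixed at half the most. Time passes only in rows, so rows that do not move let the fingers close, or fill a call up. It gives the time, the measured TCP pose, the force and the opening at its end, in the units of the state.
- telemetry.get_obs(): the state, without advancing time (a new reading comes with each control period).
- cams.camera(name): name is "scene" or "top" or "wrist"; returns a dict with "color" (480x640x3 uint8, red, green, blue), "fovy" (degrees; the focal length in pixels is half the picture's height over the tangent of half this angle, whatever the lens; pixels are square), "cx", "cy" (the principal point, pixels), "camera_from_world" (4x4, takes a point from world to camera coordinates). Camera axes: x right, y down, z forward; pixel columns grow to the right and rows downward; lengths in m; the calibration is good to about 2 mm. A picture is of the moment at which its call begins. There is no depth.
- workorder.job_done(): hands the job in, once; it reports no verdict.
The state is a dict: "clock": time; "joint_pos": joint angles; "joint_vel": joint speeds; "tau": joint torques, N m; "eef_pos": TCP position; "tool_rot": TCP orientation; "ft_force": force on the tool from outside, world axes, zero at the start; "ft_torque": the same for the moment, N m; "grip_width": finger opening in m.
Only numpy, scipy, OpenCV 4.12 (cv2) and the standard library are available. Lean on these libraries where they do the work, as an engineer would, in place of code of your own. Each camera call takes 0.05 s, during which the arm holds its last target. There are 200 camera calls.

## Working session

There is one attempt and no reset: what is moved stays moved. The work goes in short steps, Python scripts to look and compute and a tool call to move; the robot and the scene stay as the last step left them, time stands still between calls to the robot, and variables do not carry over. Pictures are saved under pics/ and viewed, about 8 in all and at most 12, crops included, and the job is handed in when it is done.

Besides the shell and the picture viewer there is one more tool, called after ">>>" as name(argument=value, ...), one argument or row to a line, values as JSON. apply_moves: Moves the arm, as the interface text tells. Its arguments: {"type":"object","properties":{"moves":{"type":"array"},"hand":{"type":"number"}},"required":["moves"]}

```bash
mkdir -p pics
cat > h.py <<'E'
import numpy as np, cv2
from workcell import telemetry, cams, workorder
def shot(n,f):
    c=cams.camera(n); cv2.imwrite('pics/'+f+'.png',c['color'][:,:,::-1])
    np.savez('pics/'+f+'.npz',**{k:np.array(v) for k,v in c.items()}); return c
def load(f): return dict(np.load('pics/'+f+'.npz'))
def ray(c,u,v):
    f=240/np.tan(np.radians(float(c['fovy']))/2); M=np.array(c['camera_from_world']); R=M[:3,:3];t=M[:3,3]
    d=R.T@np.array([(u-c['cx'])/f,(v-c['cy'])/f,1]); return -R.T@t,d
def onz(c,u,v,z):
    o,d=ray(c,u,v); return o+d*(z-o[2])/d[2]
def proj(c,p):
    f=240/np.tan(np.radians(float(c['fovy']))/2); M=np.array(c['camera_from_world']); q=M[:3,:3]@np.array(p)+M[:3,3]
    return np.array([q[0]/q[2]*f+c['cx'],q[1]/q[2]*f+c['cy']])
def tri(c1,p1,c2,p2):
    (o1,d1),(o2,d2)=ray(c1,*p1),ray(c2,*p2)
    s=np.linalg.lstsq(np.c_[d1,-d2],o2-o1,rcond=None)[0]
    a,b=o1+d1*s[0],o2+d2*s[1]; return (a+b)/2,np.linalg.norm(a-b)
E
python3 - <<'E'
from h import *
for n in ('scene','top','wrist'):
    c=shot(n,n+'0'); print(n,c['fovy'],c['cx'],c['cy'],ray(c,c['cx'],c['cy']))
o=telemetry.get_obs(); print(o)
E
```

```text
scene 54.03460343600571 324.45949834410607 237.18791543426173 (array([ 1.06966881, -0.4747832 ,  0.73619549]), array([-0.5193992 ,  0.52263244, -0.67607678]))
top 47.539977014318765 322.74006399326345 241.91414770264933 (array([0.40745332, 0.0053083 , 1.48436597]), array([ 0.12322853, -0.02592505, -0.99203963]))
wrist 59.22023990700327 323.75602762103966 236.00555962091363 (array([ 0.22965472, -0.44720262,  0.37251189]), array([-0.24288592, -0.08541141, -0.96628739]))
{'clock': 0.15, 'joint_pos': array([-1.22598429e+00,  2.41261776e-01,  4.05030845e-03,  1.33520588e+00,
        5.27436021e-05,  1.57080886e+00]), 'joint_vel': array([-0.00127665, -0.00081651,  0.00429619,  0.00036158, -0.00061499,
        0.00041988]), 'tau': array([ 1.50671831e-04, -3.72635043e+01,  2.52638984e+01,  1.23174425e-02,
       -3.76858532e-05, -6.83250150e-06]), 'eef_pos': array([ 0.1688733 , -0.47014449,  0.24761288]), 'tool_rot': array([ 8.17926363e-01, -5.75322350e-01, -6.47770564e-04, -4.87866039e-04]), 'ft_force': array([-0.77528064,  0.36763326,  0.58163628]), 'ft_torque': array([ 0.00330671, -0.01020375, -0.0167023 ]), 'grip_width': 0.08543101321202824}
```

View pics/scene0.png

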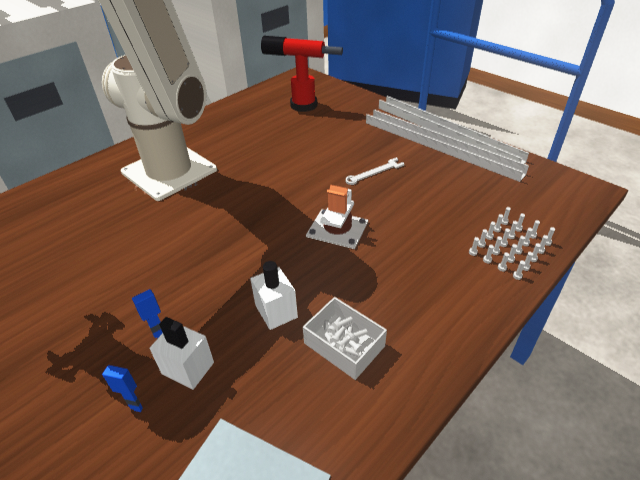

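View pics/top0.png

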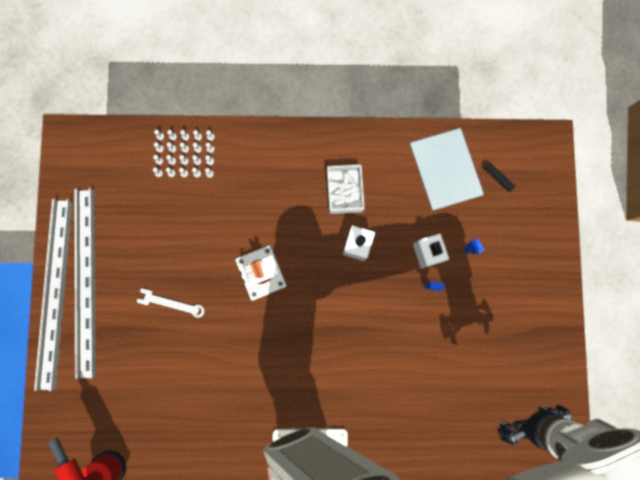

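Scene: the flat black handle is at scene (174,332) / top (436,249). The round pin's handle is at scene (271,273) / top (361,240). The blue look-alikes are at scene (147,304) and (120,381). The jaw is at scene (338,200) / top (260,270). The black, square-cornered one fits the description. I'll confirm it in a crop and measure it.

Run:
```python
from h import *
t=load('top0'); s=load('scene0')
def comps(m,off=(0,0)):
    n,l,st,ce=cv2.connectedComponentsWithStats(m.astype(np.uint8))
    for i in range(1,n):
        if st[i,4]>25:
            p=np.argwhere(l==i)[:,::-1].astype(np.float32)+off
            yield st[i,4],ce[i]+off,cv2.minAreaRect(p.astype(np.float32))
I=t['color'][225:300,225:460].astype(int)
mx=I.max(2);mn=I.min(2)
print('dark');[print(a,c,r,onz(t,*c,.13)[:2]) for a,c,r in comps(mx<45,(225,225))]
print('grey');[print(a,c,r,onz(t,*c,.08)[:2]) for a,c,r in comps((mn>100)&(mx-mn<40),(225,225))]
print('copper');[print(a,c,r,onz(t,*c,.118)[:2]) for a,c,r in comps((I[...,0]>170)&(I[...,2]<110),(225,225))]
a=t['color'][220:300,400:500]; b=t['color'][230:310,220:320]; c=s['color'][275:405,90:240]; d=s['color'][170:260,295:385]
R=lambda x:cv2.resize(x,(390,295),interpolation=cv2.INTER_CUBIC)
cv2.imwrite('pics/crop1.png',np.vstack([np.hstack([R(a),R(b)]),np.hstack([R(c),R(d)])])[:,:,::-1])
```

```text
dark
31 [359.87096774 240.35483871] ((359.8399963378906, 240.3800048828125), (4.599999904632568, 6.800000190734863), 36.869895935058594) [ 0.58013155 -0.12333718]
82 [435.57317073 248.6097561 ] ((435.6500244140625, 248.45001220703125), (10.119288444519043, 7.905693054199219), 71.56504821777344) [ 0.56023198 -0.3140338 ]
grey
718 [358.64763231 242.4637883 ] ((358.84405517578125, 242.3532257080078), (25.957094192504883, 31.22513771057129), 16.699241638183594) [ 0.58095719 -0.12486124]
700 [430.21714286 250.74571429] ((430.70001220703125, 250.10003662109375), (29.09295082092285, 29.09295082092285), 71.56504821777344) [ 0.56020016 -0.31164977]
1528 [260.59882199 272.8867801 ] ((260.2552490234375, 272.64971923828125), (46.537567138671875, 38.55970001220703), 68.5522689819336) [0.50077757 0.12831834]
copper
110 [256.64545455 268.61818182] ((256.38677978515625, 268.6037902832031), (16.20854377746582, 7.829551696777344), 74.05460357666016) [0.50891023 0.1350356 ]
```

View pics/crop1.png

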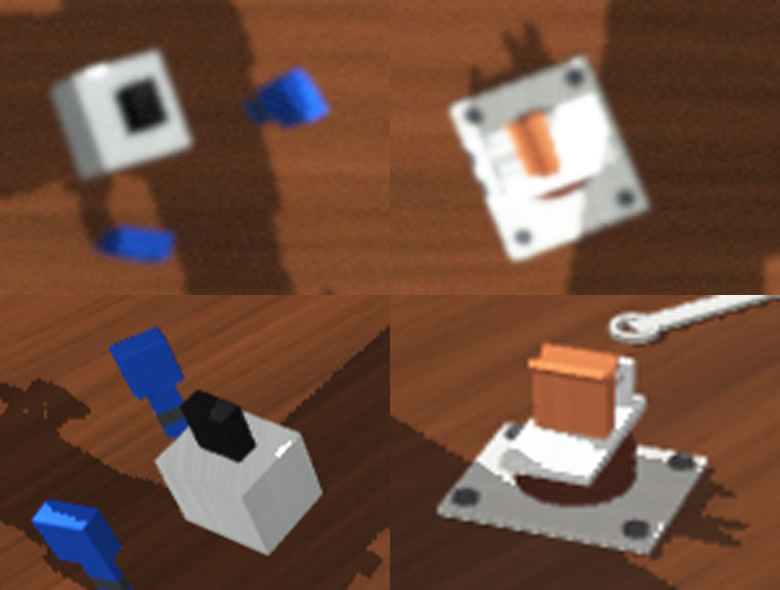

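Confirmed: the black square-cornered handle stands in the block (crop 215,425), and the others are blue. I'll bring the wrist camera over it.

>>> apply_moves(
  moves=[
    [[-3,-40,-4,0],[-3,-40,-4,0],[-3,-40,-4,0],[-3,-40,-4,0],[-3,-40,-4,0],[-3,-40,-4,0],[-3,-40,-4,0],[-3,-40,-4,0],[-2,-40,-4,0],[-2,-40,-4,0]],
  ],
  hand=1,
)

```text
clock: 1.15
eef_pos: [0.544, -0.3059, 0.2838]
tool_rot: [0.814, -0.581, -0.005, -0.0]
ft_force: [0.2, -0.9, 0.1]
grip_width: 0.0852
```

Run:
```python
from h import *
o=telemetry.get_obs(); print(o['clock'],o['eef_pos'],o['tool_rot'],o['joint_pos'])
c=shot('wrist','w1'); print(proj(c,[.56,-.314,.13]))
```

```text
1.15 [ 0.54397374 -0.30594851  0.28380713] [ 8.14225069e-01 -5.80528323e-01 -4.92876936e-03 -3.33093664e-04] [-5.13122219e-01  4.99785200e-01  4.74306383e-01  1.55504884e+00
  1.70793954e-03  2.29643799e+00]
[346.60447498 203.42274604]
```

View pics/w1.png

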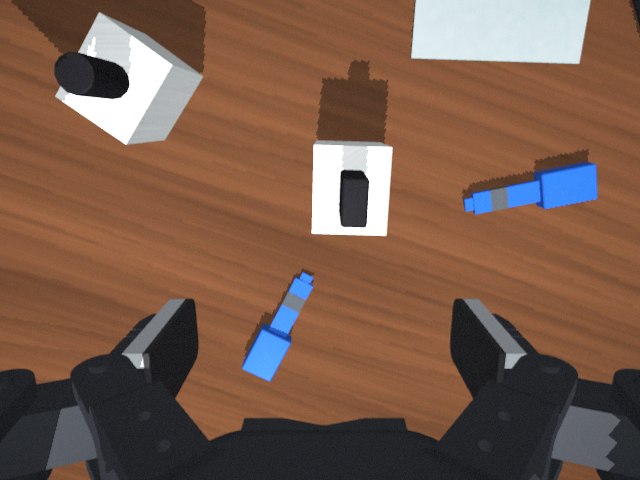

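The wrist view shows the block at (312–392, 143–236). The handle at about (354,198) has its thin side along the tool x. Both blue ones lie flat on the bench. Next I'll measure the handle top and yaw.

Run:
```python
from h import *
c=load('w1'); I=c['color'].astype(int); 
m=(I.min(2)>200).astype(np.uint8); m[:130]=0;m[245:]=0;m[:,:300]=0;m[:,400:]=0
m=cv2.morphologyEx(m,cv2.MORPH_CLOSE,np.ones((25,25)))
k=max(cv2.findContours(m,0,2)[0],key=cv2.contourArea)
q=cv2.boxPoints(cv2.minAreaRect(k)); h=cv2.approxPolyDP(k,5,True)[:,0]; print(h)
P=np.array([onz(c,*p,.08)[:2] for p in h]); print(P,P.mean(0))
for i in range(len(P)):
    e=P[(i+1)%len(P)]-P[i]; print(np.linalg.norm(e),np.degrees(np.arctan2(e[1],e[0])))
d=(I.max(2)<60).astype(np.uint8); d[:160]=0;d[235:]=0;d[:,:325]=0;d[:,385:]=0
k=max(cv2.findContours(d,0,2)[0],key=cv2.contourArea); print(cv2.boundingRect(k), cv2.approxPolyDP(k,2,True)[:,0].tolist())
from scipy.spatial.transform import Rotation as R
o=telemetry.get_obs(); print(R.from_quat(o['tool_rot']).as_matrix())
a=c['color'][130:250,290:410]; cv2.imwrite('pics/crop2.png',cv2.resize(a,(600,600),interpolation=cv2.INTER_CUBIC)[:,:,::-1])
```

```text
[[314 144]
 [311 232]
 [385 235]
 [392 148]]
[[ 0.58682532 -0.28031419]
 [ 0.52043684 -0.30017066]
 [ 0.53757515 -0.35723214]
 [ 0.60336879 -0.33745773]] [ 0.56205152 -0.31879368]
0.06929437157312625 -163.34833298958057
0.05957965274720456 -73.28245990420479
0.06870102043073681 16.728259635835613
0.05949009016630641 106.14610837333512
(340, 170, 29, 57) [[342, 171], [341, 222], [343, 196], [353, 186], [352, 189], [356, 191], [357, 196], [356, 191], [360, 190], [364, 198], [362, 202], [365, 209], [361, 208], [361, 204], [358, 206], [365, 214], [365, 220], [362, 220], [363, 226], [356, 223], [352, 225], [364, 226], [368, 181], [361, 171]]
[[ 3.31278006e-01 -9.43527026e-01 -3.41089001e-03]
 [-9.43488514e-01 -3.31295334e-01  8.53378061e-03]
 [-9.18186459e-03  3.91081725e-04 -9.99957769e-01]]
```

View pics/crop2.png

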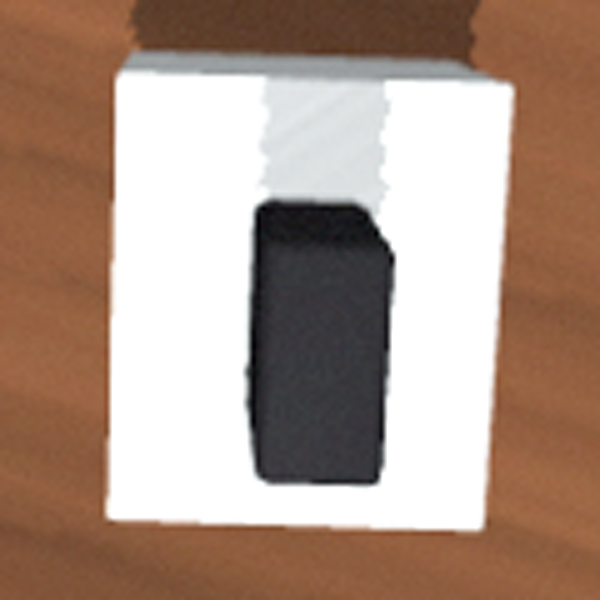

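Run:
```python
from h import *
from scipy.spatial.transform import Rotation as R
c=load('w1'); Q=[(257,245),(392,250),(382,483),(262,478)]
P=np.array([onz(c,290+u/5,130+v/5,.13)[:2] for u,v in Q]); print(P)
for i in range(4):
    e=P[(i+1)%4]-P[i]; print(np.linalg.norm(e),np.degrees(np.arctan2(e[1],e[0])))
h=P.mean(0); o=telemetry.get_obs(); M=R.from_quat(o['tool_rot']).as_matrix()
for t in (h,np.array([.56205,-.31879])): print(t, M.T@(np.r_[t,.103]-o['eef_pos']))
print(o['eef_pos'])
```

```text
[[ 0.57424826 -0.30522495]
 [ 0.57943522 -0.32225827]
 [ 0.54936851 -0.33210112]
 [ 0.54469603 -0.31648136]]
0.017805578324464826 -73.06353562799657
0.03163682381173367 -161.87326500548124
0.01630364379961244 106.6539874207018
0.03162342558448736 20.851785837413555
[ 0.56193701 -0.31901642] [ 0.02111503 -0.00616909  0.1796992 ]
[ 0.56205 -0.31879] [ 0.02093884 -0.00635072  0.17970075]
[ 0.54973429 -0.30267194  0.2828879 ]
```

>>> apply_moves(
  moves=[
    [[7,-2,10,1],[7,-2,15,1],[7,-2,15,0.6],[0,0,20,0],[0,0,20,0],[0,0,15,0],[0,0,10,0],[0,0,10,0],[0,0,0,0],[0,0,0,0]],
  ],
)

```text
clock: 2.2
eef_pos: [0.5536, -0.326, 0.151]
tool_rot: [0.798, -0.603, -0.011, -0.001]
ft_force: [-0.7, 0.2, 0.3]
grip_width: 0.0858
```

```bash
cat > g.py <<'E'
from h import *
from scipy.spatial.transform import Rotation as R
def go(t,yawx=None):
    o=telemetry.get_obs(); M=R.from_quat(o['tool_rot']).as_matrix()
    print('clk %.2f'%o['clock'],o['eef_pos'].round(4),'shift mm',(M.T@(np.array(t)-o['eef_pos'])*1e3).round(1),'xdir deg',np.degrees(np.arctan2(M[1,0],M[0,0])).round(2),'z',M[:,2].round(4),'F',o['ft_force'].round(1),'w',o['grip_width'].round(4))
    return o,M
E
python3 -c "
from g import *
go([.562,-.319,.103])"
```

```text
Traceback (most recent call last):
  File "g.py", line 5, in go
    print('clk %.2f'%o['clock'],o['eef_pos'].round(4),'shift mm',(M.T@(np.array(t)-o['eef_pos'])*1e3).round(1),'xdir deg',np.degrees(np.arctan2(M[1,0],M[0,0])).round(2),'z',M[:,2].round(4),'F',o['ft_force'].round(1),'w',o['grip_width'].round(4))
                                                                                                                                                                                                                            ^^^^^^^^^^^^^^^^^^^^^
AttributeError: 'float' object has no attribute 'round'
```

```bash
sed -i "s/o\['grip_width'\].round(4)/round(o['grip_width'],4)/" g.py; python3 -c "
from g import *
go([.562,-.319,.103])"
```

```text
clk 2.20 [ 0.5536 -0.326   0.151 ] shift mm [ -3.6 -10.6  47.9] xdir deg -74.16 z [-0.0167  0.014  -0.9998] F [-0.7  0.2  0.3] w 0.0858
```

>>> apply_moves(
  moves=[
    [[-2,-4,2,-0.4],[-2,-4,3,-0.4],[0,-2,3,0],[0,0,0,0],[0,0,0,0],[0,0,0,0],[0,0,0,0],[0,0,0,0],[0,0,0,0],[0,0,0,0]],
  ],
)

```text
clock: 3.2
eef_pos: [0.565, -0.3192, 0.1459]
tool_rot: [0.803, -0.596, -0.007, -0.001]
ft_force: [0.1, 0.2, 0.1]
grip_width: 0.0855
```

```bash
python3 -c "
from g import *
go([.562,-.319,.103])"
```

```text
clk 3.20 [ 0.565  -0.3192  0.1459] shift mm [-0.5  2.5 43. ] xdir deg -73.23 z [-0.0106  0.0106 -0.9999] F [0.1 0.2 0.1] w 0.0855
```

>>> apply_moves(
  moves=[
    [[0,1,7,0],[0,1,7,0],[0,1,7,0],[0,0,7,0],[0,0,7,0],[0,0,5,0],[0,0,3,0],[0,0,0,0],[0,0,0,0],[0,0,0,0]],
  ],
)

```text
clock: 4.2
eef_pos: [0.5605, -0.3194, 0.0977]
tool_rot: [0.803, -0.597, -0.009, -0.001]
ft_force: [1.5, 0.0, -0.2]
grip_width: 0.0856
```

```bash
python3 -c "
from g import *
go([.562,-.319,.103])"
```

```text
clk 4.20 [ 0.5605 -0.3194  0.0977] shift mm [-0.  -1.5 -5.3] xdir deg -73.25 z [-0.0129  0.0118 -0.9998] F [ 1.5  0.  -0.2] w 0.0856
```

>>> apply_moves(
  moves=[
    [[0,-1,-3,0],[0,0,-3,0],[0,0,0,0],[0,0,0,0],[0,0,0,0],[0,0,0,0],[0,0,0,0],[0,0,0,0],[0,0,0,0],[0,0,0,0]],
  ],
  hand=-1,
)

```text
clock: 5.2
eef_pos: [0.5626, -0.3197, 0.1061]
tool_rot: [0.803, -0.597, -0.007, -0.001]
ft_force: [-0.3, -0.8, 0.8]
grip_width: 0.017
```

```bash
python3 -c "
from g import *
go([.562,-.319,.203])"
```

```text
clk 5.20 [ 0.5626 -0.3197  0.1061] shift mm [ -2.1   1.  -96.8] xdir deg -73.24 z [-0.0097  0.0101 -0.9999] F [-0.3 -0.8  0.8] w 0.017
```

>>> apply_moves(
  moves=[
    [[0,0,-6,0],[0,0,-12,0],[0,0,-18,0],[0,0,-22,0],[0,0,-24,0],[0,0,-24,0],[0,0,-20,0],[0,0,-12,0],[0,0,-6,0],[0,0,0,0]],
  ],
)

```text
clock: 6.2
eef_pos: [0.5635, -0.3214, 0.2618]
tool_rot: [0.802, -0.597, -0.006, -0.001]
ft_force: [0.3, -0.5, -0.4]
grip_width: 0.0174
```

Run:
```python
from g import *
go([.509,.135,.26])
c=shot('scene','s2')
```

```text
clk 6.20 [ 0.5635 -0.3214  0.2618] shift mm [-452.7  -79.3    6.1] xdir deg -73.26 z [-0.0086  0.0084 -0.9999] F [ 0.3 -0.5 -0.4] w 0.0174
```

View pics/s2.png

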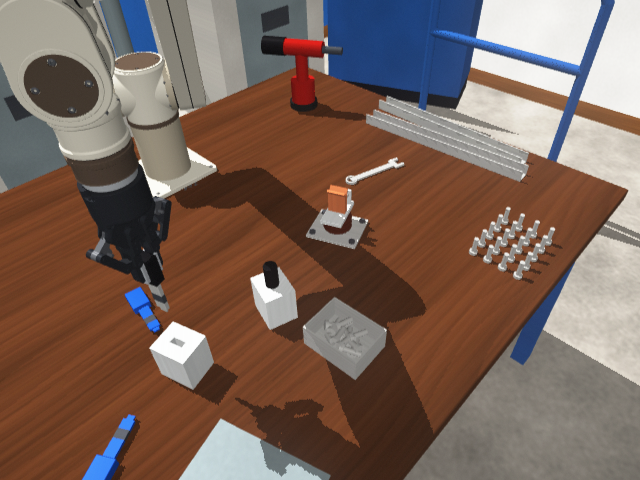

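The gauge is out of its block, at about (155,290) in the scene view, and the block's slot is empty. At the jaw the wrist joint would sit near its range limit, so I'll make the equivalent half turn here first.

>>> apply_moves(
  moves=[
    [[0,0,0,-4],[0,0,0,-8],[0,0,0,-8.5],[0,0,0,-8.5],[0,0,0,-8.5],[0,0,0,-8.5],[0,0,0,-8.5],[0,0,0,-8.5],[0,0,0,-8.5],[0,0,0,-8.5]],
  ],
)

```text
clock: 7.25
eef_pos: [0.5582, -0.3184, 0.2481]
tool_rot: [0.997, 0.069, -0.014, -0.011]
ft_force: [0.6, 0.3, -1.5]
grip_width: 0.0173
```

>>> apply_moves(
  moves=[
    [[0,0,0,-8.5],[0,0,0,-8.5],[0,0,0,-8.5],[0,0,0,-8.5],[0,0,0,-8.5],[0,0,0,-8.5],[0,0,0,-8.5],[0,0,0,-8],[0,0,0,-4],[0,0,0,0]],
  ],
)

```text
clock: 8.25
eef_pos: [0.5525, -0.315, 0.2335]
tool_rot: [0.762, 0.647, -0.009, -0.03]
ft_force: [-0.6, -0.3, -1.8]
grip_width: 0.0178
```

Run:
```python
from g import *
o,M=go([.509,.135,.26]); print(o['joint_pos'])
```

```text
clk 8.25 [ 0.5525 -0.315   0.2335] shift mm [ 437.5 -116.8   -9.1] xdir deg 80.64 z [-0.0522  0.0334 -0.9981] F [-0.6 -0.3 -1.8] w 0.0178
[-0.5196036   0.57890559  0.47418343  1.5279954   0.00313564 -0.35711097]
```

>>> apply_moves(
  moves=[
    [[20,-3,-5,0],[40,-6,-5,0],[42,-6,-5,0],[42,-6,-5,0],[42,-6,-5,0],[42,-6,-5,0],[42,-6,-5,0],[40,-6,-5,0],[25,-3,-5,0],[0,0,-5,0]],
  ],
)

```text
clock: 9.25
eef_pos: [0.5601, 0.0405, 0.2923]
tool_rot: [0.767, 0.641, -0.011, -0.035]
ft_force: [0.3, 0.2, -1.7]
grip_width: 0.0173
```

Run:
```python
from g import *
o,M=go([.556,.152,.26]); print(o['joint_pos'],o['joint_vel'])
```

```text
clk 9.25 [0.5601 0.0405 0.2923] shift mm [108.  -21.4  37. ] xdir deg 79.72 z [-0.0619  0.0405 -0.9973] F [ 0.3  0.2 -1.7] w 0.0173
[0.04989768 0.40293558 0.34358467 1.57135506 0.04357723 0.22703651] [ 0.00200865 -0.01200766  0.11566312  0.13763264 -0.027428    0.00794935]
```

>>> apply_moves(
  moves=[
    [[0,0,0,-8.5],[0,0,0,0],[0,0,0,-8.5],[0,0,0,0],[0,0,0,-8.5],[0,0,0,0],[0,0,0,0],[0,0,0,0],[0,0,0,0],[0,0,0,0]],
  ],
)

```text
clock: 10.25
eef_pos: [0.5579, 0.0397, 0.2927]
tool_rot: [0.617, 0.786, -0.004, -0.037]
ft_force: [0.0, 0.2, -1.3]
grip_width: 0.0173
```

Run:
```python
from g import *
o,M=go([.556,.152,.26]); print(o['joint_pos'],o['joint_vel'])
```

```text
clk 10.25 [0.5579 0.0397 0.2927] shift mm [107.7  26.7  37.1] xdir deg 103.67 z [-0.0637  0.0394 -0.9972] F [ 0.   0.2 -1.3] w 0.0173
[ 0.04924546  0.39971316  0.33951937  1.5723496   0.04246021 -0.19211562] [-0.0021736  -0.0001692  -0.0036563   0.00056653  0.00174302  0.01706099]
```

>>> apply_moves(
  moves=[
    [[0,0,-20,0],[0,0,-25,0],[0,0,-25,0],[0,0,-20,0],[0,0,0,0],[0,0,0,0],[0,0,30,0],[0,0,0,0],[0,0,30,0],[0,0,0,0]],
  ],
)

```text
clock: 11.25
eef_pos: [0.5553, 0.0384, 0.3171]
tool_rot: [0.62, 0.784, -0.009, -0.043]
ft_force: [-0.5, -0.1, -1.8]
grip_width: 0.017
```

Run:
```python
from g import *
o,M=go([.556,.152,.26]); print(o['joint_pos'],o['joint_vel'])
```

```text
clk 11.25 [0.5553 0.0384 0.3171] shift mm [107.1  30.9  61.2] xdir deg 103.21 z [-0.0791  0.0385 -0.9961] F [-0.5 -0.1 -1.8] w 0.017
[ 0.04731485  0.40657695  0.41107796  1.65262333  0.04225201 -0.18680012] [-0.00200887 -0.04585354  0.21616397  0.06270008 -0.0003697   0.00115308]
```

Run:
```python
from g import *
for i in range(5):
    o,M=go([.556,.152,.26]); j=o['joint_pos']; print(j[1:4].round(4),o['joint_vel'][1:4].round(3),'pitch',round(j[1]-j[2]+j[3]-np.pi/2,4))
    cams.camera('wrist')
```

```text
clk 11.25 [0.5553 0.0384 0.3171] shift mm [107.1  30.9  61.2] xdir deg 103.21 z [-0.0791  0.0385 -0.9961] F [-0.5 -0.1 -1.8] w 0.017
[0.4066 0.4111 1.6526] [-0.046  0.216  0.063] pitch 0.0773
clk 11.30 [0.5578 0.0385 0.3215] shift mm [107.4  28.2  65.8] xdir deg 103.23 z [-0.0701  0.039  -0.9968] F [-0.4  0.1  0.7] w 0.0172
[0.4046 0.42   1.6545] [-0.03   0.135  0.02 ] pitch 0.0683
clk 11.35 [0.5594 0.0385 0.3241] shift mm [107.7  26.4  68.6] xdir deg 103.25 z [-0.0642  0.0394 -0.9972] F [ 0.1 -0.7 -0.6] w 0.0173
[0.4033 0.4252 1.6549] [-0.018  0.074  0.001] pitch 0.0623
clk 11.40 [0.5603 0.0385 0.3254] shift mm [107.9  25.3  70. ] xdir deg 103.26 z [-0.0608  0.0395 -0.9974] F [ 0.8  0.1 -1.9] w 0.0171
[0.4027 0.4277 1.6548] [-0.009  0.033 -0.003] pitch 0.059
clk 11.45 [0.5608 0.0385 0.3259] shift mm [108.   24.9  70.5] xdir deg 103.27 z [-0.0593  0.0396 -0.9975] F [-0.6  0.8 -1.5] w 0.0173
[0.4023 0.4286 1.6545] [-0.005  0.005 -0.008] pitch 0.0574
```

>>> apply_moves(
  moves=[
    [[-25,-10,0,0],[-42,-17,0,0],[-42,-17,0,0],[-42,-17,0,0],[-42,-17,0,0],[-42,-17,0,0],[-42,-17,0,0],[-40,-17,0,0],[0,0,0,0],[0,0,0,0]],
  ],
)

```text
clock: 12.5
eef_pos: [0.5202, -0.3158, 0.3362]
tool_rot: [0.619, 0.786, 0.005, -0.014]
ft_force: [-1.3, 0.8, -0.1]
grip_width: 0.0166
```

```bash
cat >> g.py <<'E'
def st(t=(.556,.152,.26)):
    o,M=go(t); j=o['joint_pos']; a=j[0]; z=M[:,2]
    print('j',j.round(3),'vel',o['joint_vel'][1:4].round(3),'pitch in %.4f lat %.4f'%(-z[0]*np.cos(a)-z[1]*np.sin(a), -z[0]*np.sin(a)+z[1]*np.cos(a)))
E
python3 -c "
from g import *
st()"
```

```text
clk 12.50 [ 0.5202 -0.3158  0.3362] shift mm [444.  145.4  87.6] xdir deg 103.57 z [-0.0155  0.0256 -0.9996] F [-1.3  0.8 -0.1] w 0.0166
j [-0.552  0.486  0.585  1.697  0.014 -0.789] vel [ 0.014  0.049 -0.001] pitch in 0.0266 lat 0.0137
```

>>> apply_moves(
  moves=[
    [[-12,12,-8,0],[-12,12,-8,0],[-12,12,-8,0],[0,0,-1,0],[0,0,0,0],[0,0,0,0],[0,0,0,0],[30,0,0,0],[0,0,0,0],[0,0,0,0]],
  ],
)

```text
clock: 13.5
eef_pos: [0.5577, -0.3064, 0.3656]
tool_rot: [0.616, 0.788, 0.006, -0.013]
ft_force: [-0.4, 0.2, -1.4]
grip_width: 0.0177
```

```bash
python3 -c "
from g import *
st()"
```

```text
clk 13.50 [ 0.5577 -0.3064  0.3656] shift mm [442.3 109.7 116.8] xdir deg 103.96 z [-0.0128  0.0246 -0.9996] F [-0.4  0.2 -1.4] w 0.0177
j [-0.509  0.57   0.8    1.825  0.015 -0.753] vel [-0.041 -0.045  0.012] pitch in 0.0231 lat 0.0153
```

>>> apply_moves(
  moves=[
    [[44,11,0,-2],[0,0,0,0],[44,11,0,-2],[0,0,0,0],[44,11,0,0],[0,0,0,0],[44,11,0,0],[0,0,0,0],[44,11,0,0],[0,0,0,0]],
  ],
)

```text
clock: 14.5
eef_pos: [0.5477, -0.0798, 0.3727]
tool_rot: [0.59, 0.807, 0.007, -0.009]
ft_force: [-0.4, -0.2, -0.3]
grip_width: 0.0171
```

```bash
python3 -c "
from g import *
st()"
```

```text
clk 14.50 [ 0.5477 -0.0798  0.3727] shift mm [215.7  78.3 117.7] xdir deg 107.67 z [-0.0074  0.0217 -0.9997] F [-0.4 -0.2 -0.3] w 0.0171
j [-0.155  0.352  0.478  1.707  0.02  -0.464] vel [ 0.035  0.032 -0.023] pitch in 0.0107 lat 0.0203
```

>>> apply_moves(
  moves=[
    [[43,16,14,0],[0,0,0,0],[43,16,14,0],[0,0,0,0],[43,16,14,0],[0,0,0,0],[43,14,14,0],[0,0,0,0],[35,14,0,0],[0,0,0,0]],
  ],
)

```text
clock: 15.5
eef_pos: [0.5655, 0.1296, 0.3244]
tool_rot: [0.594, 0.805, 0.007, -0.002]
ft_force: [-0.5, 0.0, -0.6]
grip_width: 0.0173
```

```bash
python3 -c "
from g import *
shot('wrist','w2'); st()"
```

```text
clk 15.55 [0.5656 0.1272 0.3247] shift mm [25.9 -2.5 64.9] xdir deg 107.02 z [ 0.0045  0.0112 -0.9999] F [-0.6 -0.6 -1. ] w 0.0175
j [ 0.216  0.386  0.404  1.582  0.01  -0.081] vel [-0.015 -0.011  0.001] pitch in -0.0068 lat 0.0100
```

View pics/w2.png

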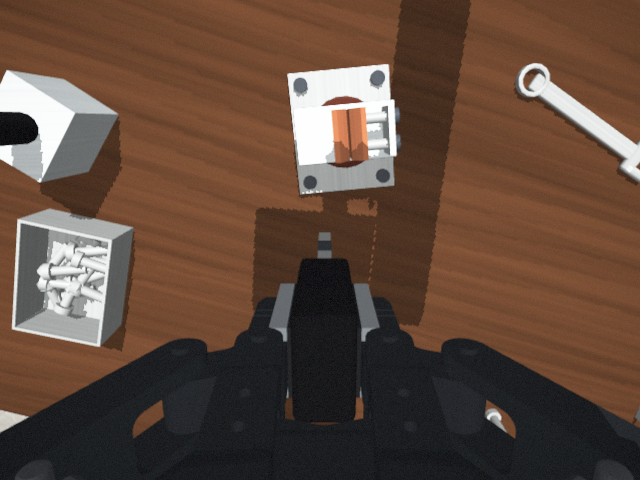

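The wrist view shows the jaw at about (350,135). Its springs are at (380,130), so the sprung side is along tool +x. The held blade tip is at (325,240). Next I'll measure the copper plates and the foot.

Run:
```python
from h import *
c=load('w2'); I=c['color'].astype(int)
m=((I[...,0]>120)&(I[...,0]-I[...,2]>70)&(I[...,0]-I[...,1]>40)).astype(np.uint8)
w=np.zeros_like(m); w[95:175,325:375]=m[95:175,325:375]
w=cv2.morphologyEx(w,cv2.MORPH_OPEN,np.ones((3,3)))
n,l,s,ce=cv2.connectedComponentsWithStats(w); print(s[1:],ce[1:])
a=c['color'][55:205,275:425]; cv2.imwrite('pics/crop3.png',cv2.resize(a,(600,600),interpolation=cv2.INTER_CUBIC)[:,:,::-1])
F=[(288.5,74),(388,65),(394.5,185),(300,193.5)]
P=np.array([onz(c,*p,.008)[:2] for p in F]); print(P,P.mean(0))
for i in range(4):
    e=P[(i+1)%4]-P[i]; print(np.linalg.norm(e),np.degrees(np.arctan2(e[1],e[0])))
print(proj(c,[*P.mean(0),.118]))
```

```text
[[327  97  28   8 140]
 [349 107  19  53 862]
 [332 110  18  53 772]] [[340.59285714 100.39285714]
 [358.22853828 133.34686775]
 [340.63212435 135.04533679]]
[[0.46987806 0.0690675 ]
 [0.43328842 0.15949518]
 [0.54223321 0.20519002]
 [0.57988917 0.11287571]] [0.50632221 0.1366571 ]
0.09754981771212068 112.02967494705919
0.11813968405262587 22.754694542628528
0.09969905989167742 -67.80894376066577
0.11841284697995327 -158.28674964828917
[350.80297034 135.52185647]
```

View pics/crop3.png

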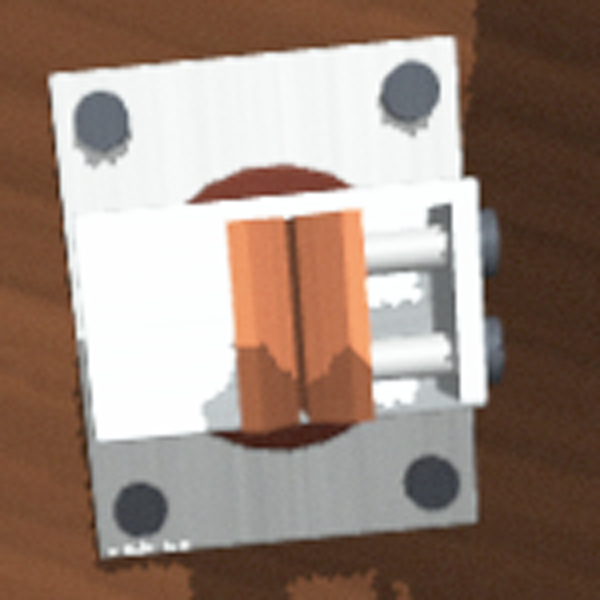

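The crop shows the two plates with the gap seam at crop (290,218)–(305,415). The plates' outer edges run from x≈228–242 on the left to x≈360–374 on the right.

Run:
```python
from g import *
c=load('w2'); th=np.radians(22.2); ux=np.array([np.cos(th),np.sin(th)]); uy=np.array([-ux[1],ux[0]]); O=np.array([.50632,.13666])
f=lambda u,v,z: onz(c,275+(u)/4,55+(v)/4,z)[:2]
for n,u,v,z in [('Ltop',228,222,.118),('Lbot',242,428,.118),('Rtop',360,210,.118),('Rbot',374,418,.118),('s1',290,218,.106),('s2',305,420,.106),('l1',258,220,.118),('l2',342,212,.118)]:
    p=f(u,v,z); print(n,p.round(4),'unit xy mm',((p-O)@np.c_[ux,uy]*1e3).round(1))
# blade tip in view
print('tip expected px',proj(c,telemetry.get_obs()['eef_pos']-[0,0,.096]))
```

```text
Ltop [0.4931 0.1175] unit xy mm [-19.5 -12.8]
Lbot [0.5288 0.1315] unit xy mm [ 18.9 -13.3]
Rtop [0.4837 0.1405] unit xy mm [-19.5  12.1]
Rbot [0.5195 0.1554] unit xy mm [19.3 12.4]
s1 [0.4885 0.129 ] unit xy mm [-19.4  -0.3]
s2 [0.5246 0.1439] unit xy mm [19.6 -0.2]
l1 [0.4911 0.1227] unit xy mm [-19.4  -7.1]
l2 [0.4851 0.1374] unit xy mm [-19.4   8.7]
tip expected px [315.34170852 244.78532904]
```

Run:
```python
from g import *
c=load('w2'); I=c['color'].astype(int)
for r in range(228,262,3):
    x=I[r,300:350]; k=np.where((x.max(1)-x.min(1)<22))[0]+300; print(r,(k.min(),k.max(),len(k)) if len(k) else None)
st((.5057,.1382,.30))
o=telemetry.get_obs(); M=R.from_quat(o['tool_rot']).as_matrix()
for dz in (.096,.088,.072,.056,.026,-.024): print(dz,proj(c,o['eef_pos']+M@[0,0,dz]).round(1), proj(c,o['eef_pos']+M@[.003,-.01,dz]).round(1))
a=c['color'][222:302,280:380]; cv2.imwrite('pics/crop4.png',cv2.resize(a,(750,600),interpolation=cv2.INTER_CUBIC)[:,:,::-1])
```

```text
228 None
231 None
234 (np.int64(319), np.int64(330), 12)
237 (np.int64(319), np.int64(330), 12)
240 (np.int64(318), np.int64(330), 13)
243 (np.int64(318), np.int64(330), 13)
246 (np.int64(318), np.int64(330), 13)
249 (np.int64(317), np.int64(331), 15)
252 (np.int64(317), np.int64(331), 15)
255 (np.int64(317), np.int64(331), 15)
258 (np.int64(306), np.int64(342), 35)
261 (np.int64(301), np.int64(347), 47)
clk 15.55 [0.5656 0.1272 0.3247] shift mm [ 27.8 -54.3  24.6] xdir deg 107.02 z [ 0.0045  0.0112 -0.9999] F [-0.6 -0.6 -1. ] w 0.0175
j [ 0.216  0.386  0.404  1.582  0.01  -0.081] vel [-0.015 -0.011  0.001] pitch in -0.0068 lat 0.0100
0.096 [317.  246.1] [322.5 228.2]
0.088 [316.8 250.4] [322.5 231.9]
0.072 [316.4 259.9] [322.5 240.2]
0.056 [315.8 270.9] [322.5 249.8]
0.026 [314.6 297.4] [322.4 272.8]
-0.024 [311.1 371.3] [322.3 337.8]
```

View pics/crop4.png

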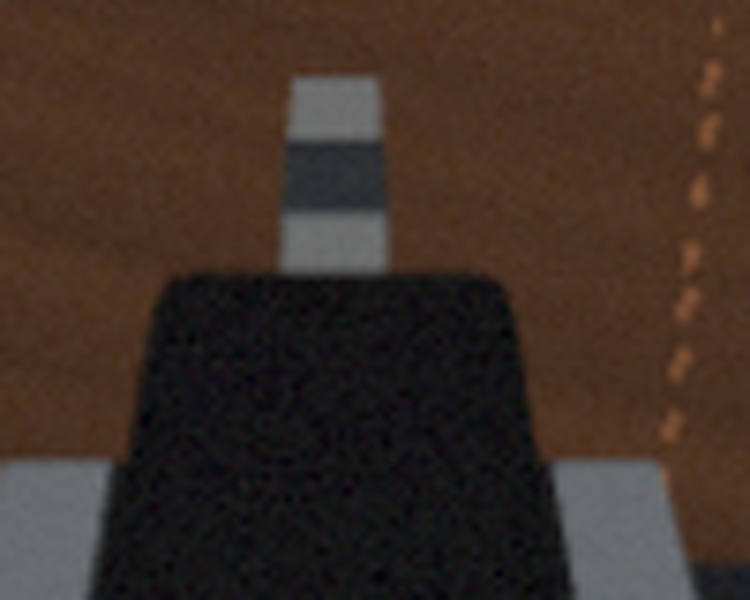

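>>> apply_moves(
  moves=[
    [[9,-18,0,-2.6],[0,0,0,0],[9,-18,0,-2.6],[0,0,0,0],[7,-18,0,0],[0,0,0,0],[0,0,25,0],[0,0,0,0],[0,0,0,0],[0,0,0,0]],
  ],
)

```text
clock: 16.55
eef_pos: [0.5154, 0.1206, 0.3033]
tool_rot: [0.563, 0.826, 0.008, 0.005]
ft_force: [0.6, -0.7, -1.4]
grip_width: 0.0176
```

```bash
python3 -c "
from g import *
st((.5064,.1361,.182))"
```

```text
clk 16.55 [0.5154 0.1206 0.3033] shift mm [ 17.8  -5.  121.2] xdir deg 111.42 z [ 0.0171  0.0067 -0.9998] F [ 0.6 -0.7 -1.4] w 0.0176
j [ 0.228  0.27   0.186  1.468  0.003 -0.145] vel [0.001 0.038 0.007] pitch in -0.0182 lat 0.0026
```

>>> apply_moves(
  moves=[
    [[9,-3,10,-0.4],[9,-2,10,-0.4],[0,0,0,0],[0,0,15,0],[0,0,15,0],[0,0,0,0],[0,0,0,0],[0,0,0,0],[0,0,0,0],[0,0,0,0]],
  ],
)

```text
clock: 17.55
eef_pos: [0.5108, 0.1371, 0.2596]
tool_rot: [0.557, 0.83, 0.012, 0.011]
ft_force: [-0.4, 0.1, -0.3]
grip_width: 0.0173
```

```bash
python3 -c "
from g import *
st((.5064,.1361,.182))"
```

```text
clk 17.55 [0.5108 0.1371 0.2596] shift mm [ 1.  -6.9 77.5] xdir deg 112.23 z [ 0.0311  0.0086 -0.9995] F [-0.4  0.1 -0.3] w 0.0173
j [ 0.262  0.269  0.071  1.341  0.    -0.126] vel [-0.005  0.013  0.006] pitch in -0.0323 lat 0.0003
```

>>> apply_moves(
  moves=[
    [[0,-1,2,0],[0,-1,2,0],[0,-1,2,0],[0,-0.5,2,0],[0,-0.5,2,0],[0,-0.5,2,0],[0,-0.5,2,0],[0,-0.5,2,0],[0,-0.5,2,0],[0,-0.5,2,0]],
  ],
)

```text
clock: 18.55
eef_pos: [0.5052, 0.1345, 0.2385]
tool_rot: [0.557, 0.83, 0.013, 0.011]
ft_force: [-0.4, -0.2, -1.1]
grip_width: 0.0174
```

```bash
python3 -c "
from g import *
st((.5064,.1361,.182))"
```

```text
clk 18.55 [0.5052 0.1345 0.2385] shift mm [ 1.2 -0.1 56.5] xdir deg 112.22 z [ 0.0323  0.0089 -0.9994] F [-0.4 -0.2 -1.1] w 0.0174
j [ 0.26   0.264  0.01   1.283  0.    -0.128] vel [-0.001 -0.056 -0.055] pitch in -0.0335 lat 0.0003
```

>>> apply_moves(
  moves=[
    [[0,0,-12,0],[0,0,-12,0],[0,0,-12,0],[0,0,0,0],[0,0,0,0],[0,0,28,0],[0,0,1,0],[0,0,0,0],[0,0,0,0],[0,0,0,0]],
  ],
)

```text
clock: 19.55
eef_pos: [0.5056, 0.1347, 0.2503]
tool_rot: [0.557, 0.83, 0.014, 0.012]
ft_force: [0.5, -0.5, -0.1]
grip_width: 0.0171
```

```bash
python3 -c "
from g import *
st((.5064,.1361,.182))"
```

```text
clk 19.55 [0.5056 0.1347 0.2503] shift mm [ 1.3 -1.2 68.3] xdir deg 112.22 z [ 0.0354  0.0097 -0.9993] F [ 0.5 -0.5 -0.1] w 0.0171
j [ 0.26   0.258  0.032  1.308  0.    -0.128] vel [-0.004  0.009  0.008] pitch in -0.0367 lat 0.0002
```

>>> apply_moves(
  moves=[
    [[0,0,0,8.5],[0,0,0,8.5],[0,0,0,8.5],[0,0,0,8.5],[0,0,0,4],[0,0,0,-8.5],[0,0,0,-8.5],[0,0,0,-8.5],[0,0,0,-8.5],[0,0,0,-4]],
  ],
)

```text
clock: 20.55
eef_pos: [0.5092, 0.1356, 0.2586]
tool_rot: [0.557, 0.83, 0.019, 0.016]
ft_force: [0.1, -0.8, -0.2]
grip_width: 0.0174
```

```bash
python3 -c "
from g import *
st((.5064,.1361,.182))"
```

```text
clk 20.55 [0.5092 0.1356 0.2586] shift mm [ 2.  -6.2 76.4] xdir deg 112.22 z [ 0.0477  0.013  -0.9988] F [ 0.1 -0.8 -0.2] w 0.0174
j [ 0.26   0.252  0.046  1.315  0.    -0.128] vel [-0.005  0.016  0.007] pitch in -0.0495 lat 0.0002
```

>>> apply_moves(
  moves=[
    [[0,0,-25,0],[0,0,0,0],[0,0,-25,0],[0,0,0,0],[0,-1,10,0],[0,-1,12,0],[0,-1,12,0],[0,-1,12,0],[0,-1,12,0],[0,-1,8,0]],
  ],
)

```text
clock: 21.55
eef_pos: [0.5031, 0.1331, 0.2359]
tool_rot: [0.557, 0.83, 0.018, 0.016]
ft_force: [0.1, 0.0, -0.6]
grip_width: 0.0172
```

```bash
python3 -c "
from g import *
st((.5064,.1361,.182))"
```

```text
clk 21.55 [0.5031 0.1331 0.2359] shift mm [ 1.8  1.7 54. ] xdir deg 112.27 z [ 0.0457  0.0124 -0.9989] F [ 0.1  0.  -0.6] w 0.0172
j [ 0.259  0.251 -0.016  1.257  0.    -0.13 ] vel [ 0.03  -0.207 -0.226] pitch in -0.0473 lat 0.0003
```

>>> apply_moves(
  moves=[
    [[0,0,-12,0],[0,0,-20,0],[0,0,-20,0],[0,0,-12,0],[0,0,-6,0],[0,0,0,1],[0,0,0,-1],[0,0,0,1],[0,0,0,-1],[0,0,0,0.1]],
  ],
)

```text
clock: 22.55
eef_pos: [0.4974, 0.1316, 0.3065]
tool_rot: [0.558, 0.83, 0.015, 0.013]
ft_force: [-0.3, -0.9, -1.2]
grip_width: 0.0174
```

```bash
python3 -c "
from g import *
st((.5064,.1361,.182))"
```

```text
clk 22.55 [0.4974 0.1316 0.3065] shift mm [  1.4   5.1 124.8] xdir deg 112.15 z [ 0.0386  0.0105 -0.9992] F [-0.3 -0.9 -1.2] w 0.0174
j [ 0.258  0.222  0.13   1.439  0.    -0.128] vel [ 0.004 -0.009  0.001] pitch in -0.0400 lat 0.0003
```

>>> apply_moves(
  moves=[
    [[0,0,-10,0],[0,1,-20,0],[0,1,-10,0],[0,0,0,-8],[0,0,0,-8],[0,0,0,-8],[0,0,0,8],[0,0,0,8],[0,0,0,8],[0,0,0,-0.5]],
  ],
)

```text
clock: 23.55
eef_pos: [0.4984, 0.1321, 0.3512]
tool_rot: [0.552, 0.834, 0.016, 0.014]
ft_force: [0.4, -0.4, -0.4]
grip_width: 0.0174
```

```bash
python3 -c "
from g import *
st((.5064,.1361,.182))"
```

```text
clk 23.55 [0.4984 0.1321 0.3512] shift mm [  1.5   2.  169.4] xdir deg 112.95 z [ 0.0398  0.0108 -0.9991] F [ 0.4 -0.4 -0.4] w 0.0174
j [ 0.259  0.222  0.244  1.552  0.    -0.142] vel [0.    0.005 0.004] pitch in -0.0412 lat 0.0003
```

>>> apply_moves(
  moves=[
    [[0,0,15,0.4],[0,0,15,0.4],[0,0,15,0],[0,0,15,0],[0,0,15,0],[0,0,12,0],[0,0,9,0],[0,0,5,0],[0,0,2,0],[0,0,1,0]],
  ],
)

```text
clock: 24.55
eef_pos: [0.5048, 0.1339, 0.2468]
tool_rot: [0.546, 0.838, 0.018, 0.016]
ft_force: [0.4, -1.2, -0.6]
grip_width: 0.0175
```

```bash
python3 -c "
from g import *
st((.5064,.1361,.182))"
```

```text
clk 24.55 [0.5048 0.1339 0.2468] shift mm [ 1.8 -0.7 64.8] xdir deg 113.82 z [ 0.0454  0.0123 -0.9989] F [ 0.4 -1.2 -0.6] w 0.0175
j [ 0.259  0.249  0.011  1.286  0.    -0.157] vel [ 0.004 -0.015 -0.024] pitch in -0.0471 lat 0.0003
```

>>> apply_moves(
  moves=[
    [[0,0,-40,0.8],[0,0,-25,0.8],[0,0,-16,0],[0,0,-11,0],[0,0,-8,0],[0,0,-5,0],[0,0,-3,0],[0,0,-2,0],[0,0,-1,0],[0,0,1,0]],
  ],
)

```text
clock: 25.55
eef_pos: [0.499, 0.1324, 0.3617]
tool_rot: [0.557, 0.831, 0.018, 0.015]
ft_force: [0.4, 0.2, -0.4]
grip_width: 0.0175
```

```bash
python3 -c "
from g import *
st((.5064,.1361,.182))"
```

```text
clk 25.55 [0.499  0.1324 0.3617] shift mm [ 1.700e+00 -1.000e-01  1.799e+02] xdir deg 112.34 z [ 0.0451  0.0123 -0.9989] F [ 0.4  0.2 -0.4] w 0.0175
j [ 0.259  0.22   0.269  1.573  0.    -0.131] vel [ 0.005 -0.038 -0.031] pitch in -0.0468 lat 0.0003
```

Flat. Next, a descent with gradual acceleration and an abrupt stop.

>>> apply_moves(
  moves=[
    [[0,0,2,0],[0,0,4,0],[0,0,6,0],[0,0,9,0],[0,0,12,0],[0,0,15,0],[0,0,18,0],[0,0,20,0],[0,0,20,0],[0,0,0,0]],
  ],
)

```text
clock: 26.55
eef_pos: [0.5014, 0.133, 0.2446]
tool_rot: [0.557, 0.831, 0.015, 0.013]
ft_force: [-0.5, 0.6, -0.5]
grip_width: 0.0175
```

```bash
python3 -c "
from g import *
st((.5064,.1361,.182))"
```

```text
clk 26.55 [0.5014 0.133  0.2446] shift mm [ 1.3  3.4 62.8] xdir deg 112.34 z [ 0.038   0.0103 -0.9992] F [-0.5  0.6 -0.5] w 0.0175
j [ 0.259  0.249  0.006  1.288  0.    -0.131] vel [-0.019  0.035  0.018] pitch in -0.0394 lat 0.0002
```

>>> apply_moves(
  moves=[
    [[0.3,0.2,2,0],[0.3,0.2,3,0],[0.3,0.2,4,0],[0.2,0,4,0],[0.2,0,5,0],[0,0,5,0],[0,0,5,0],[0,0,6,0],[0,0,6,0],[0,0,0,0]],
  ],
)

```text
clock: 27.55
eef_pos: [0.5045, 0.1354, 0.2039]
tool_rot: [0.556, 0.831, 0.017, 0.014]
ft_force: [0.4, -0.2, -0.6]
grip_width: 0.0168
```

Run:
```python
from g import *
st((.5064,.1361,.182))
s=shot('scene','s3'); w=shot('wrist','w3')
R_=lambda x:cv2.resize(x,(400,400),interpolation=cv2.INTER_CUBIC)
cv2.imwrite('pics/m3.png',np.hstack([R_(s['color'][130:250,280:400]),R_(w['color'][140:380,200:440])])[:,:,::-1])
```

```text
clk 27.55 [0.5045 0.1354 0.2039] shift mm [ 0.  1. 22.] xdir deg 112.35 z [ 0.0425  0.0116 -0.999 ] F [ 0.4 -0.2 -0.6] w 0.0168
j [ 0.262  0.275 -0.068  1.184  0.    -0.128] vel [-0.003  0.009  0.004] pitch in -0.0440 lat 0.0002
```

View pics/m3.png

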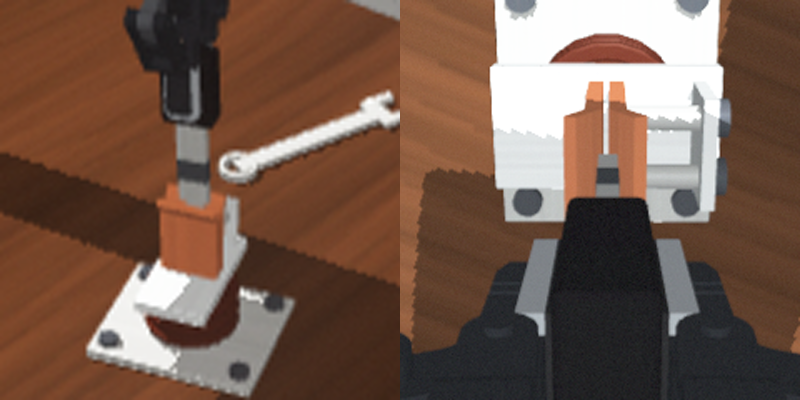

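The blade nose is centred in the flare at wrist (607,165 of the montage), with the band still above the plates. I'll continue down about 22 mm.

>>> apply_moves(
  moves=[
    [[0,0,1,0],[0,0,2,0],[0,0,2,0],[0,0,3,0],[0,0,3,0],[0,0,3,0],[0,0,3,0],[0,0,3,0],[0,0,2,0],[0,0,0,0]],
  ],
)

```text
clock: 28.65
eef_pos: [0.5109, 0.1375, 0.1908]
tool_rot: [0.556, 0.83, 0.024, 0.02]
ft_force: [-0.6, 0.6, -0.6]
grip_width: 0.0173
```

Run:
```python
from g import *
st((.5064,.1361,.182))
s=shot('scene','s4'); w=shot('wrist','w4')
R_=lambda x:cv2.resize(x,(400,400),interpolation=cv2.INTER_CUBIC)
cv2.imwrite('pics/m4.png',np.hstack([R_(s['color'][140:220,300:380]),R_(w['color'][140:280,250:390])])[:,:,::-1]); st()
```

```text
clk 28.65 [0.5109 0.1375 0.1908] shift mm [ 0.5 -5.3  8.4] xdir deg 112.35 z [ 0.0609  0.0175 -0.998 ] F [-0.6  0.6 -0.6] w 0.0173
j [ 2.620e-01  2.830e-01 -9.400e-02  1.131e+00  1.000e-03 -1.280e-01] vel [-0.002 -0.001 -0.003] pitch in -0.0633 lat 0.0011
clk 28.75 [0.5109 0.1375 0.1907] shift mm [ -4.2  51.5 -66.1] xdir deg 112.35 z [ 0.0607  0.0174 -0.998 ] F [-0.2  0.2  2.2] w 0.0173
j [ 2.620e-01  2.830e-01 -9.400e-02  1.131e+00  1.000e-03 -1.280e-01] vel [-0.     0.001  0.002] pitch in -0.0631 lat 0.0010
```

View pics/m4.png

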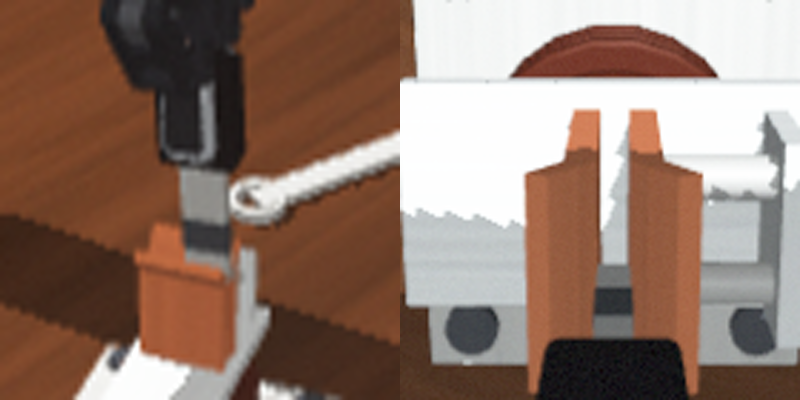

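The plates have opened around the blade and the band's lower edge is just at the plate tops. About 8 mm remain. Slow rows creep in tilt, so I'll do it in one brisk row and then hold.

>>> apply_moves(
  moves=[
    [[0,0,9,0],[0,0,0,0],[0,0,0,0],[0,0,0,0],[0,0,0,0],[0,0,0,0],[0,0,0,0],[0,0,0,0],[0,0,0,0],[0,0,0,0]],
  ],
)

```text
clock: 29.75
eef_pos: [0.5124, 0.1382, 0.1817]
tool_rot: [0.556, 0.83, 0.025, 0.021]
ft_force: [-0.0, 0.5, 0.4]
grip_width: 0.017
```

```bash
python3 -c "
from g import *
st((.5064,.1361,.183))"
```

```text
clk 29.75 [0.5124 0.1382 0.1817] shift mm [ 0.3 -6.2 -1.7] xdir deg 112.35 z [ 0.0621  0.0186 -0.9979] F [-0.   0.5  0.4] w 0.017
j [ 0.263  0.291 -0.107  1.108  0.002 -0.128] vel [-0.    -0.002 -0.001] pitch in -0.0648 lat 0.0019
```

Run:
```python
from g import *
s=shot('scene','s5'); w=shot('wrist','w5')
R_=lambda x:cv2.resize(x,(400,400),interpolation=cv2.INTER_CUBIC)
cv2.imwrite('pics/m5.png',np.hstack([R_(s['color'][150:220,305:375]),R_(w['color'][140:280,250:390])])[:,:,::-1]); st()
```

```text
clk 29.85 [0.5123 0.1383 0.1817] shift mm [ -4.4  50.6 -75.2] xdir deg 112.35 z [ 0.0621  0.0186 -0.9979] F [0.3 0.6 1. ] w 0.0173
j [ 0.263  0.291 -0.107  1.108  0.002 -0.128] vel [-0.001 -0.001  0.002] pitch in -0.0647 lat 0.0018
```

View pics/m5.png

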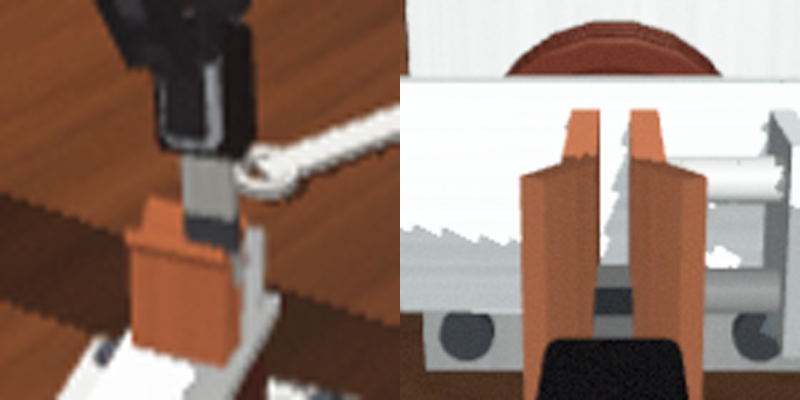

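Final look: the plate tops cross the dark band. However, the blade sits about 10 mm off mid-width, towards the outer edge of the plates. I'll slide it back along them.

>>> apply_moves(
  moves=[
    [[0,-10,0,0],[0,0,0,0],[0,0,0,0],[0,0,0,0],[0,0,0,0],[0,0,0,0],[0,0,0,0],[0,0,0,0],[0,0,0,0],[0,0,0,0]],
  ],
)

```text
clock: 30.85
eef_pos: [0.5052, 0.1353, 0.1818]
tool_rot: [0.556, 0.83, 0.027, 0.022]
ft_force: [-0.1, 0.2, 1.3]
grip_width: 0.0174
```

```bash
python3 -c "
from g import *
st((.5064,.1361,.183))"
```

```text
clk 30.85 [0.5052 0.1353 0.1818] shift mm [ 0.3  1.5 -1.1] xdir deg 112.37 z [ 0.0669  0.0206 -0.9975] F [-0.1  0.2  1.3] w 0.0174
j [ 0.26   0.273 -0.132  1.095  0.003 -0.13 ] vel [0.    0.    0.002] pitch in -0.0700 lat 0.0027
```

```bash
python3 -c "
from g import *
st((.5064,.1361,.183)); print(workorder.job_done())"
```

```text
clk 30.85 [0.5052 0.1353 0.1818] shift mm [ 0.3  1.5 -1.1] xdir deg 112.37 z [ 0.0669  0.0206 -0.9975] F [-0.1  0.2  1.3] w 0.0174
j [ 0.26   0.273 -0.132  1.095  0.003 -0.13 ] vel [0.    0.    0.002] pitch in -0.0700 lat 0.0027
the job is handed in; nothing more can be done
None
```

The job is handed in at 30.85 s: the flat blade is between the two copper plates at the dark band, with the handle still gripped. It is not perfectly upright: it leans about 3.5–4° along the plates.

- **What I did:** I took the black-handled blade out of its block, made a half turn to keep the wrist joint away from its limit, and slid the blade down into the jaw. I then slid it about 8 mm back along the plates, because it had gone in off-centre.
- **Depth:** the tool height puts the blade tip at about 86 mm. The plate tops should therefore sit near the middle of the band, with about 28 mm left above the jaw floor. The last camera view, before the slide back, showed the plate tops crossing the band and the plates opened around the blade. I have no picture after the slide; the tool height was unchanged.
- **Hold:** the arm was still, the grip opening was 17.4 mm and the force reading was about 1 N.
- **Lean that disagrees with "upright":** the tool itself leans 4.0° in the plane of the plates and only about 0.2° across them. The tilt crept in during the moves, and my attempts to take it out over the jaw did not work.
- **Other objects:** the pin gauge, wrench, bolt box and blue look-alikes were never approached or touched. I did not re-measure their positions at the end.

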